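Load a glued box into the bench clamp and pump the trigger to hold it

TASK

Set the freshly glued wooden box on the bed of the trigger clamp, long way between the jaws, standing in the middle of the bed's width close to the wooden fixed jaw, and let go of it. Then pump the red trigger until the rubber pad has pressed the box against the fixed jaw and its orange sleeve is about half pushed in: work the jaw only with the trigger, never push the sleeve fully home, which would crush the box. Finish while still holding the trigger pulled in, with the pad still pressing on the box, and leave everything else on the table where it is.

Things in the scene. Friction and masses are not known exactly. Their poses are not given: they have to be found in the camera images.
- clamp: Trigger clamp fixed to the table. Origin: centre of its underside; z up; y = clamping direction (jaw closes towards +y). Plywood bed 64 mm wide (x), y -190 to 180 mm, top at z 18. Grey housing y -90 to -5, 50 wide, up to z 70; the jaw's push rod passes through it. On the housing stand the black handle and, on its +y side, the red trigger.
- bay (a point): Point on the bed's top, 30 mm before the fixed jaw's face: where the centre of the box's underside is when the box touches the fixed jaw. Axes as clamp.
- trigger_grip (a point): Middle of the red trigger's thickness, 50 mm above its pivot: where to push it (3 N idle, about 11 N moving the jaw, up to 17 N clamping). At rest at clamp (0, -17.6, 113.4) mm, fully pulled at (0, -38.5, 114.3). The trigger is an upright bar 10 mm thick (clamp y), 22 mm wide (x), its top 66 mm from the pivot.
- trigger (a joint): Trigger angle, rad: 0 at rest (leans 0.25 towards +y), 0.42 fully pulled towards the handle (6 mm gap left). Pivots on the clamp's x axis at clamp y -30, z 65 mm; springs back by itself. 40 mm of jaw per rad, about 15 mm net a full pull: 0.5 to 5 mm are idle until a ratchet tooth (5 mm pitch) catches; let fully out, it is ready for the next pull.
- jaw (a joint): Travel of the jaw (steel push rod with a blue 30 mm head), m: starts at 0, limit 0.06. A brake holds it where it is; pumping the trigger only moves it forward (clamp +y). The unpressed rubber pad's face is at clamp y = 28 mm + jaw.
- pad (a joint): How far the sprung pad's orange sleeve is pushed into the blue head, in m: 0 = free (10 mm of orange visible between the black pad and the blue head), 0.010 = fully home. Spring about 0.8 N/mm, with 0.8 N preload.
- pad_face (a point): Centre of the round rubber pad's face (33 mm across), 41 mm above the table.
- box: Glued wooden notions box, loose, about 0.15 kg, 60 mm (x) by 46 mm (y) by 45 mm tall, magenta panel on the lid. Origin: centre of the underside; x is its long side.
- spool: Blue thread spool standing upright, 34 mm across, 56 mm tall; leave alone. Origin: underside.
- pin_tin: Round pin tin with red lid, 52 mm across, 35 mm tall; leave alone. Origin: underside.
- ruler: Clear acrylic ruler with magenta edges, 150 by 460 by 4 mm, lying flat beyond the clamp; leave alone. Origin: underside centre.
- cutter: Yellow rotary cutter, 180 mm long, lying; leave alone.
- weight: Green disc pattern weight, 60 mm across, 16 mm tall; leave alone.
- mug: White mug, 80 mm across, 95 mm tall; leave alone.
- glue: White glue bottle, 48 mm across, 120 mm tall; leave alone.
- handle_grip (a point): Centre of the fixed black handle, an upright post 14 mm thick (clamp y), 24 mm wide (x), from z 70 to 135 mm; in the clamp frame at (0, -56.5, 115) mm. Axes as clamp.
- stop: Wooden fixed jaw, screwed on the bed somewhere between clamp y 113 and 133 mm (varies, does not move): 64 mm wide (x), 26 mm thick, 58 mm tall, axes as clamp. Origin: foot of its clamping face (which looks to clamp -y), on the bed's top.
Things that resemble listed ones, but are neither listed nor needed, are in the scene too. Several things have the shape of the box; the one meant has the colours described above.

How it is judged:
By the outcome, as a careful person would: the job done as asked, in the order asked, and still so for the second after the job is handed in, while the arm keeps its last pose, push and grip.
It also fails if it takes over 64 s, if anything falls off the work surface, if the arm or the gripper's body presses on something with over 40 N, if the wrist force passes 120 N, or if a joint passes its speed limit or range.

ROBOT

A 6-joint arm with a two-finger parallel gripper is mounted at the origin on the work surface. World frame = base frame: x ahead of the robot, y to its left, z up, the work surface at z = 0. Lengths are in mm, angles in rad, forces in N, time in s.
With the tool pointing down it reaches from about 300 to 775 mm from the base axis. Payload 14.6 kg.
Tool frame: the origin (TCP) lies on the centre line of the jaws, within the pads' length; the fingertips stand 19 mm ahead of it and the grasp point (between the pads) is the TCP (bot.tip_reach is the distance from the TCP to the fingertips, in mm); z points along the fingers, y is the line along which they close (so a half turn about z gives the same grasp; the last joint's range is limited). The gripper opens to 85 mm and grips with 20 to 120 N. Pads are 22 mm wide; open, the fingers measure 114 mm over their backs; the gripper's body (76 mm by 85 mm) begins 54 mm behind the grasp point. The pads swing forward as they close: fully open they stand 13 mm farther back than shut.
Start: joints at [-1.294, 0.3, 1.521, -0, 1.321, -0.067], TCP at [185.38, -517.807, 250.281] pointing down, gripper open.
Joint ranges: [-3.03, 3.03], [-0.79, 2.21], [0.23, 2.52], [-1.04, 4.18], [0, 3.07], [-2.55, 2.55]. Speed limits (rad/s): [2.22, 2.22, 2.57, 3.14, 3.14, 3.14].

INTERFACE

Orientations are given as a unit quaternion [w, x, y, z].
In Python, from rig import bot gives the robot as it stands. Calls block until the motion is done:
- bot.move_to(position, orientation): joint-space move of the TCP to a pose.
- bot.servo_line(position, attitude=None, speed=150, until_force=None): straight line of the TCP; attitude=None keeps the orientation; speed is the mean speed in mm/s. With until_force (N) it stops when the force on the tool has changed by that much, and returns True; else False.
- bot.move_joints(angles): joint-space move.
- bot.move_gripper(opening, grip_force=None): finger opening in mm; grip_force is the grip in N (None keeps the last); returns when the fingers have stopped.
- bot.dwell(seconds).
- bot.ik(position, orientation): joint angles nearest the present ones, or None.
- bot.read_state(): the state.
- bot.read_camera(name): name is "scene" or "top" or "wrist"; returns a dict with "image" (480x640x3 uint8, blue, green, red), "depth" (480x640 float32, mm along the optical axis (not along the pixel's ray), 0 where there is no reading), "fovy" (degrees; the focal length in pixels is half the picture's height over the tangent of half this angle, whatever the lens; pixels are square), "cx", "cy" (the principal point, pixels), "k1" (the pictures are not rectified: a ray, as slopes to the right and down, at radius r is drawn at 1 + k1 r^2 times it, then the intrinsics apply), "eye" and "attitude" of the camera in the world; the wrist camera has in their place "mount" (4x4, takes a point from camera to tool coordinates, whose origin is the TCP and whose axes are the flange's). Camera axes: x right, y down, z forward; pixel columns grow to the right and rows downward; lengths in mm; the calibration is good to about 2 mm. A picture is of the moment at which its call begins: read the wrist's pose just before it.
A pose or a line that the arm cannot do raises bot.MotionError and nothing moves.
- bot.finish_job(): hands the job in; it is judged then, once.
The state is a dict: "clock": time; "joint_positions": joint angles; "qvel": joint speeds; "effort": joint torques, N m; "ee_pos": TCP position; "tool_rot": TCP orientation; "ft_force": force on the tool from outside, world axes, zero at the start; "moment": the same for the moment, N m; "grip_width": finger opening in mm; "grip_force": force on a finger pad.
Only numpy, scipy, OpenCV 4.12 (cv2) and the standard library are available. Lean on these libraries where they do the work, as an engineer would, in place of code of your own. Each camera call takes 0.05 s, during which the arm holds its last target. There are 200 camera calls.

## Working session

There is one attempt and no reset: what is moved stays moved. The work goes in short steps, each a Python script; the robot and the scene stay as the last script left them, time stands still between calls to the robot, and variables do not carry over. Pictures are saved under pics/ and viewed, at most 10 in all, crops included, and the job is handed in when it is done.

```bash
ls; mkdir -p pics
cat > h.py <<'E'
import numpy as np, cv2, json, pickle
from scipy.spatial.transform import Rotation as R
def rot(q): return R.from_quat([q[1],q[2],q[3],q[0]])
def quat(r):
    x,y,z,w=r.as_quat(); return [w,x,y,z]
def grab(bot,name,fn):
    s=bot.read_state(); c=bot.read_camera(name)
    if 'mount' in c:
        T=np.eye(4); T[:3,:3]=rot(s['tool_rot']).as_matrix(); T[:3,3]=s['ee_pos']
        M=T@np.array(c['mount']); c['T']=M
    else:
        M=np.eye(4); a=np.array(c['attitude'])
        M[:3,:3]=a if a.shape==(3,3) else rot(a).as_matrix(); M[:3,3]=c['eye']; c['T']=M
    pickle.dump(c,open(f'pics/{fn}.pkl','wb')); cv2.imwrite(f'pics/{fn}.png',c['image']); return c
def load(fn): return pickle.load(open(f'pics/{fn}.pkl','rb'))
def ray(c,u,v):
    f=240/np.tan(np.radians(c['fovy'])/2)
    K=np.array([[f,0,c['cx']],[0,f,c['cy']],[0,0,1]])
    p=cv2.undistortPoints(np.array([[[u,v]]],float),K,np.array([c['k1'],0,0,0,0.]))[0,0]
    return np.array([p[0],p[1],1.])
def px_depth(c,u,v):
    d=np.median(c['depth'][int(v)-1:int(v)+2,int(u)-1:int(u)+2]); p=ray(c,u,v)*d
    return c['T'][:3,:3]@p+c['T'][:3,3]
def px_z(c,u,v,z):
    d=c['T'][:3,:3]@ray(c,u,v); o=c['T'][:3,3]; return o+d*(z-o[2])/d[2]
def cloud(c):
    f=240/np.tan(np.radians(c['fovy'])/2); K=np.array([[f,0,c['cx']],[0,f,c['cy']],[0,0,1]])
    vv,uu=np.mgrid[0:480,0:640]
    p=cv2.undistortPoints(np.stack([uu,vv],-1).reshape(-1,1,2).astype(float),K,np.array([c['k1'],0,0,0,0.]))[:,0]
    P=np.c_[p,np.ones(len(p))]*c['depth'].reshape(-1,1)
    return (P@c['T'][:3,:3].T+c['T'][:3,3]).reshape(480,640,3)
def tri(obs):
    A=np.zeros((3,3)); b=np.zeros(3)
    for c,u,v in obs:
        d=c['T'][:3,:3]@ray(c,u,v); d/=np.linalg.norm(d); P=np.eye(3)-np.outer(d,d); A+=P; b+=P@c['T'][:3,3]
    return np.linalg.solve(A,b)
E
python3 - <<'E'
from rig import bot
from h import *
s=bot.read_state(); print(s)
for n in('top','scene'):
    c=grab(bot,n,n+'0'); print(n,c['eye'],c['attitude'],c['fovy'],c['k1'],(c['depth']>0).mean())
a=cv2.imread('pics/top0.png');cv2.imwrite('pics/both.png',a)
E
```

```text
pics
{'clock': 0.0, 'joint_positions': array([-1.29359222e+00,  3.00472681e-01,  1.52159701e+00,  2.09740906e-05,
        1.32069410e+00, -6.66047181e-02]), 'qvel': array([ 2.27152078e-03, -6.96595144e-04, -1.41985645e-03, -6.53567224e-04,
       -1.48936332e-03,  4.60384848e-05]), 'effort': array([ 2.04832257e-03, -5.43500447e+01, -3.61789334e+01, -3.97400436e-05,
        4.05887811e-03, -5.04118100e-05]), 'ee_pos': array([ 185.33148954, -517.60517586,  249.71369549]), 'tool_rot': array([-5.83392670e-04,  9.85261063e-01,  1.71056410e-01, -5.14433063e-05]), 'ft_force': array([ 0.03279822,  0.63624704, -0.42337339]), 'moment': array([-0.01940989, -0.00893066,  0.04417732]), 'grip_force': 0.0, 'grip_width': 85.72867932167603}
top [ 376.5019337    -5.26431461 1179.9685002 ] [-0.06726257  0.70858401 -0.70009559  0.05701409] 46.26831942864669 -0.1106647931875603 0.9959635416666667
scene [1249.92342383   53.85051331 1047.83398896] [-0.20471431  0.65101316  0.69491652 -0.22663837] 43.635901684574854 -0.10999330540406327 0.9959830729166667
```

View pics/top0.png

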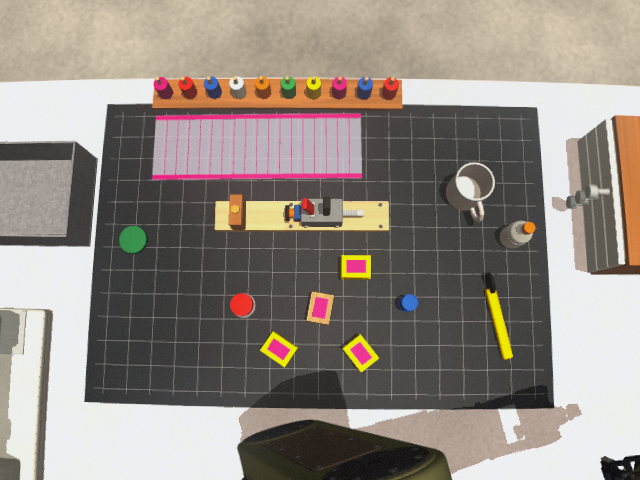

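View pics/scene0.png

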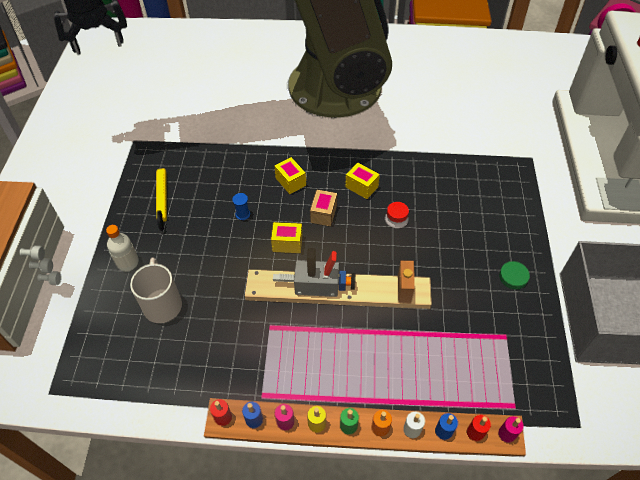

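The wanted box (bare wood with a magenta lid) is at about (320,307) in top and (323,207) in scene. The other three boxes are yellow decoys. The clamp lies along the image row in top, with its housing at about (322,212) and its fixed jaw at (236,210). Next I get rough positions from both views.

Run:
```python
from h import *
for n,bx,st in(('top0',(300,285,342,330),(226,192,246,228)),('scene0',(303,185,345,228),(396,258,418,304))):
    c=load(n); P=cloud(c)
    hsv=cv2.cvtColor(c['image'],cv2.COLOR_BGR2HSV)
    u0,v0,u1,v1=bx; sub=P[v0:v1,u0:u1].reshape(-1,3); 
    hs=hsv[v0:v1,u0:u1].reshape(-1,3); mag=(hs[:,0]>140)&(hs[:,0]<172)&(hs[:,1]>120)
    print(n,'magenta',np.median(sub[mag],0),mag.sum())
    top=sub[sub[:,2]>36]; r=cv2.minAreaRect(top[:,:2].astype(np.float32)); print(' boxtop',r,np.median(top,0))
    u0,v0,u1,v1=st; sub=P[v0:v1,u0:u1].reshape(-1,3); t=sub[(sub[:,2]>66)&(sub[:,2]<88)]
    print(' stop',cv2.minAreaRect(t[:,:2].astype(np.float32)),np.median(t,0))
    S=P.reshape(-1,3); m=(S[:,2]>12)&(S[:,2]<25)&(S[:,0]>380)&(S[:,0]<520)&(abs(S[:,1])<300)
    r=cv2.minAreaRect(S[m][:,:2].astype(np.float32)); print(' bed',r, np.median(S[m],0))
print([px_depth(load('top0'),u,v) for u,v in((320,307),(327,205),(308,206),(236,209))])
```

```text
top0 magenta [434.28892078  -2.39089671  45.64394568] 245
 boxtop ((420.7405090332031, -0.14517784118652344), (46.421653747558594, 85.6632308959961), 80.70848846435547) [432.42976514  -2.50277036  45.11124848]
 stop ((627.4534912109375, 170.95018005371094), (64.44554138183594, 26.945425033569336), 2.6074135303497314) [626.34973128 170.55624476  76.39642402]
 bed ((442.49755859375, -10.20147705078125), (85.03477478027344, 325.3857116699219), 10.344154357910156) [435.76780604 -65.75734612  17.56594478]
scene0 magenta [435.61352338  -2.28323213  44.42346473] 165
 boxtop ((826.252685546875, 11.339836120605469), (849.8175048828125, 55.01715087890625), 2.025662660598755) [440.15679188  -1.27034133  43.98887453]
 stop ((630.8377075195312, 171.65106201171875), (65.94376373291016, 27.16390037536621), 0.06440883129835129) [634.42413055 171.00093962  75.17159749]
 bed ((449.91778564453125, -5.5693359375), (375.7098693847656, 138.65057373046875), 89.97395324707031) [459.93950288   3.56481294  19.53231514]
[array([434.37061949,  -2.52058325,  46.18390229]), array([623.29375859, -13.90277617, 136.31443693]), array([624.63326699,  22.70862328, 120.66897917]), array([625.67849465, 168.17585435,  84.15568284])]
```

```bash
cat >> h.py <<'E'
def down(yaw): # tool y axis along (cos yaw, sin yaw), pointing down
    y=np.array([np.cos(yaw),np.sin(yaw),0]); z=np.array([0,0,-1.]); x=np.cross(y,z)
    return quat(R.from_matrix(np.c_[x,y,z]))
E
python3 - <<'E'
from rig import bot
from h import *
print(bot.read_camera('wrist')['mount'])
bot.move_to([435,-2,270],down(-np.pi/2)); print(bot.read_state()['joint_positions'])
for y in (np.pi,0): print(y,bot.ik([628,140,60],down(y)))
c=grab(bot,'wrist','w1')
bot.move_to([590,60,300],down(-np.pi/2)); grab(bot,'wrist','w2')
bot.move_to([590,120,300],down(-np.pi/2)); grab(bot,'wrist','w3')
print(bot.read_state()['clock'])
cv2.imwrite('pics/w12.png',np.hstack([cv2.resize(cv2.imread(f'pics/w{i}.png'),(400,300)) for i in(1,2)]))
E
```

```text
[[ 3.42902367e-04 -9.61840409e-01 -2.73610875e-01  6.83934905e+01]
 [ 9.99999482e-01  5.91978190e-04 -8.27768103e-04  1.38431589e+00]
 [ 9.58152481e-04 -2.73610450e-01  9.61840113e-01 -1.23819974e+02]
 [ 0.00000000e+00  0.00000000e+00  0.00000000e+00  1.00000000e+00]]
[-8.98885694e-02  2.31085090e-02  1.79573491e+00 -4.91290814e-05
  1.32281029e+00  1.48145741e+00]
3.141592653589793 None
0 [ 1.62428640e-01  7.04791228e-01  1.38786851e+00 -4.44089210e-16
  1.04893291e+00  1.62428640e-01]
3.425
```

View pics/w12.png

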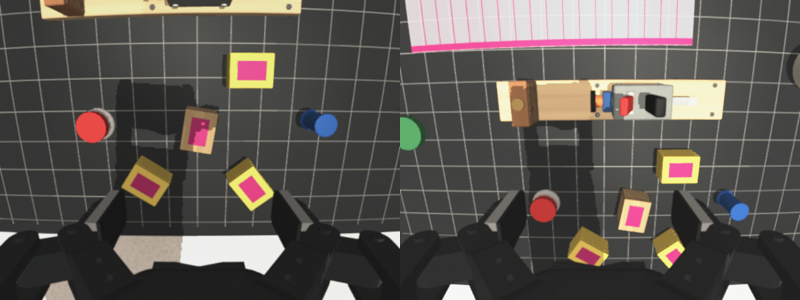

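View pics/w3.png

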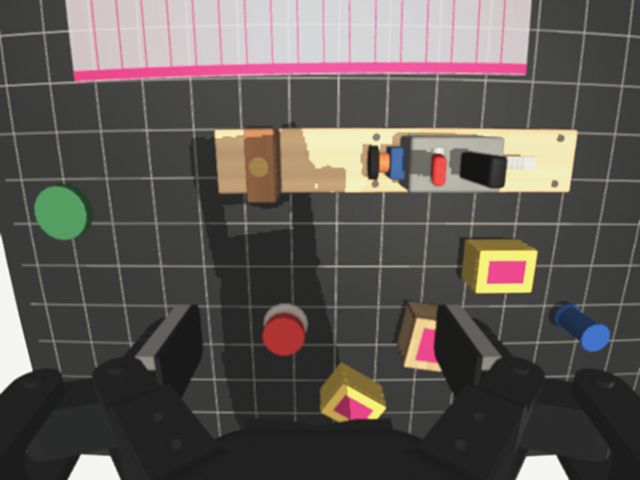

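Run:
```python
from h import *
def rect(p): 
    (a,b),(w,h),t=cv2.minAreaRect(p[:,:2].astype(np.float32)); return np.round([a,b,w,h,t],2)
obs=[]
for n in('w1','w2','top0','scene0'):
    c=load(n);P=cloud(c);near=np.hypot(P[...,0]-435,P[...,1]+2)<42
    m=(near&(P[...,2]>40.5)&(P[...,2]<50)).astype(np.uint8); m=cv2.morphologyEx(m,cv2.MORPH_OPEN,np.ones((3,3),np.uint8))>0
    hsv=cv2.cvtColor(c['image'],cv2.COLOR_BGR2HSV); mg=m&(hsv[...,0]>140)&(hsv[...,0]<174)&(hsv[...,1]>100)
    v,u=np.nonzero(mg); 
    (cu,cv),_,_=cv2.minAreaRect(np.c_[u,v].astype(np.float32)); obs.append((c,cu,cv))
    print(n,'lid',rect(P[m]),'z',np.median(P[m][:,2]),'mag',rect(P[mg]),(cu,cv))
print('tri magenta w1,w2',tri(obs[:2]),'w1,top',tri([obs[0],obs[2]]),'all',tri(obs))
for n in('w2','w3','top0','scene0'):
    c=load(n);P=cloud(c);near=(abs(P[...,0]-628)<45)&(abs(P[...,1]-171)<30)
    m=(near&(P[...,2]>70)&(P[...,2]<79)).astype(np.uint8); m=cv2.morphologyEx(m,cv2.MORPH_OPEN,np.ones((3,3),np.uint8))>0
    print(n,'stop',rect(P[m]),np.median(P[m][:,2]))
    m=(abs(P[...,0]-628)<70)&(abs(P[...,1]-30)<230)&(P[...,2]>11)&(P[...,2]<24)
    m=cv2.morphologyEx(m.astype(np.uint8),cv2.MORPH_OPEN,np.ones((3,3),np.uint8))
    k,l,s,_=cv2.connectedComponentsWithStats(m); i=1+np.argmax(s[1:,4]); print('  bed',rect(P[l==i]),np.median(P[l==i][:,2]))
    hsv=cv2.cvtColor(c['image'],cv2.COLOR_BGR2HSV)
    for nm,m in(('red',((hsv[...,0]<6)|(hsv[...,0]>174))&(P[...,2]>122)),('black',(hsv[...,2]<70)&(P[...,2]>125)),('orange',(hsv[...,0]>8)&(hsv[...,0]<16)&(hsv[...,1]>200)&(P[...,2]>48)),('blue',(hsv[...,0]>100)&(hsv[...,0]<118)&(hsv[...,1]>120)&(P[...,2]>52))):
        m=m&(abs(P[...,0]-628)<25)&(P[...,1]>-60)&(P[...,1]<100)&(P[...,2]<145)
        if m.sum()>3: print('  ',nm,m.sum(),np.median(P[m],0).round(1),P[m].min(0).round(1),P[m].max(0).round(1))
c=load('w3');B=[px_z(c,u,v,18)[:2].round(1) for u,v in((219,192),(570,191),(577,131),(215,130))];print(B)
```

```text
w1 lid [433.04  -3.21  46.    60.75  80.6 ] z 45.41371801684511 mag [433.08  -3.6   24.69  38.9   80.54] (317.54052734375, 210.7567596435547)
w2 lid [433.37  -3.44  46.64  60.73  80.74] z 45.48872791869337 mag [433.16  -3.47  24.78  39.87  80.53] (375.1348571777344, 345.915771484375)
top0 lid [433.27  -2.21  45.95  60.26  80.75] z 45.10676280018561 mag [433.72  -2.08  25.76  39.35  81.08] (319.770263671875, 307.3783874511719)
scene0 lid [435.85  -1.97  46.58  64.63  80.15] z 44.34599061955146 mag [434.85  -1.99  25.77  41.21  80.73] (323.29998779296875, 201.10000610351562)
tri magenta w1,w2 [433.50520564  -3.65855985  45.77548652] w1,top [433.59897763  -2.82393062  46.4341257 ] all [433.40953253  -2.96598153  43.47813275]
w2 stop [627.44 169.92  26.88  63.6   89.9 ] 76.17895159335285
  bed [628.33   5.59  64.85 305.7    0.64] 18.202534606465292
   red 476 [629.3  27.7 128.8] [617.8 -17.9 122.2] [640.7  33.3 136.1]
   black 460 [628.8 -12.3 134.5] [618.3 -18.9 125.3] [640.7  -6.6 137.2]
   blue 386 [629.3  46.   56.2] [615.5  39.7  54.2] [642.8  51.6  58.1]
w3 stop [626.91 169.74  26.
[... 579 characters left out ...]
.3] [616.7 -19.6 125.2] [640.3  -6.1 139. ]
   orange 20 [630.3  59.5  49.3] [619.9  55.2  48.2] [634.9  63.8  53.5]
   blue 70 [626.9  48.8  56.1] [613.4  42.4  52.1] [641.6  53.4  61. ]
scene0 stop [630.42 171.9   25.04  65.22  89.77] 75.04405837189682
  bed [632.33   6.39  68.95 305.6    0.85] 17.028470509188082
   red 64 [633.4  29.3 127.2] [621.6  23.4 122.5] [643.1  34.5 131.9]
   black 101 [634.9 -12.2 132.8] [620.5 -19.8 125.1] [645.1  34.7 138.1]
   orange 10 [631.3  60.6  49.3] [626.5  54.7  48. ] [638.4  63.   52.5]
   blue 77 [631.3  46.7  55.4] [616.7  40.6  52.3] [645.9  52.7  59.1]
[array([595.8, 221.4]), array([ 598.8, -148.5]), array([ 660.8, -146.3]), array([658.2, 221.7])]
```

The measurements agree:
- **Box:** centre (433.2,-3.2), top z about 45.5, short side at 80.6°.
- **Bed:** top z about 18, yaw about 0.5°.
- **Fixed jaw:** face at y about 157, top at z 76.

Now I pick and place the box.

Run:
```python
from rig import bot
from h import *
bot.move_gripper(75,grip_force=30)
qg=down(np.radians(80.6-180)); qp=down(0.008)
bot.move_to([433.2,-3.2,120],qg)
print(bot.servo_line([433.2,-3.2,26],speed=100,until_force=8), bot.read_state()['ee_pos'])
bot.move_gripper(30,grip_force=30); s=bot.read_state(); print(s['grip_width'],s['grip_force'])
bot.servo_line([433.2,-3.2,200],speed=200)
bot.move_to([628,124,200],qp)
bot.servo_line([628,124,60],speed=150); print(bot.read_state()['grip_width'])
print(bot.servo_line([628,124,43],speed=25,until_force=5), bot.read_state()['ee_pos'])
bot.move_gripper(70); bot.servo_line([628,124,180],speed=150)
bot.move_to([590,120,300],down(-np.pi/2)); grab(bot,'wrist','w4'); print(bot.read_state()['clock'])
c=load('w4');P=cloud(c);m=(abs(P[...,0]-628)<50)&(P[...,1]>80)&(P[...,1]<157)&(P[...,2]>57)&(P[...,2]<68)
print(cv2.minAreaRect(P[m][:,:2].astype(np.float32)),np.median(P[m],0))
m=(abs(P[...,0]-628)<45)&(abs(P[...,1]-171)<30)&(P[...,2]>70)&(P[...,2]<79);print(cv2.minAreaRect(P[m][:,:2].astype(np.float32)))
```

```text
False [433.54170562  -3.20678678  26.46687246]
45.51346870752263 31.331230401992798
45.79370405028657
True [627.80353931 123.95481037  44.45814227]
13.1167
((627.5841064453125, 125.00242614746094), (57.81694030761719, 64.00341033935547), 0.15402142703533173) [627.62469892 123.88035613  63.29904225]
((627.6030883789062, 169.32330322265625), (63.302268981933594, 26.953454971313477), 1.012567162513733)
```

View pics/w4.png

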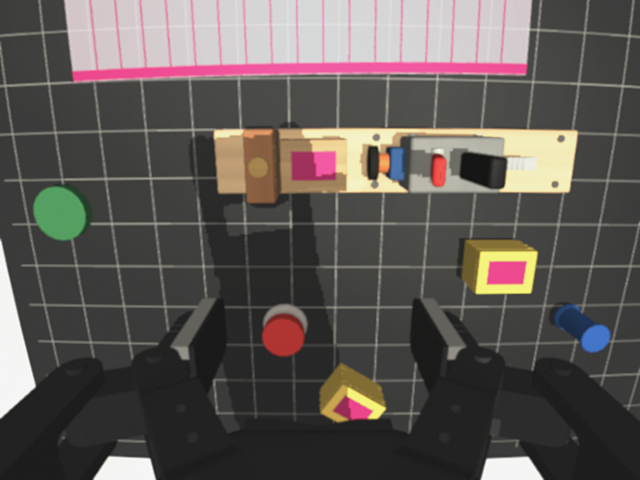

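The box now stands centred on the bed with its far end about 2 mm from the fixed jaw (lid at px 283–346, jaw face at about px 281). The pad is at about (374,162), with its orange sleeve fully visible. Next comes the trigger.

```bash
cat >> h.py <<'E'
X,Z=628.5,127
def pull(bot,y0,y1,step=2.5,lim=30,speed=40):
    q=down(0.008); y=y0; L=[]
    while y>y1+1e-6:
        y=max(y-step,y1); hit=bot.servo_line([X,y,Z],q,speed=speed,until_force=lim)
        s=bot.read_state(); L.append((round(y,1),round(s['ee_pos'][1],1),round(s['ft_force'][1],1),round(s['ft_force'][2],1)))
        if hit or abs(L[-1][2])>lim: break
    print(*L,'t',s['clock']); return y
E
python3 - <<'E'
from rig import bot
from h import *
bot.move_gripper(0,grip_force=20)
q=down(0.008)
bot.move_to([X,64,190],q); bot.servo_line([X,64,Z],speed=120); print(bot.read_state()['ft_force'])
hit=bot.servo_line([X,36,Z],speed=30,until_force=2); s=bot.read_state(); y=s['ee_pos'][1]; print(hit,y,s['ft_force'],s['clock'])
grab(bot,'wrist','p0')
if hit:
    ye=pull(bot,y,y-16); grab(bot,'wrist','p1')
cv2.imwrite('pics/p01.png',np.hstack([cv2.resize(cv2.imread(f'pics/p{i}.png'),(400,300)) for i in(0,1)]))
E
```

```text
[-0.22426103 -0.02604187  0.58056527]
True 45.05389354540817 [1.34075391 4.05700085 2.7416363 ] 16.5917
(np.float64(42.6), np.float64(43.2), np.float64(6.8), np.float64(4.1)) (np.float64(40.1), np.float64(41.0), np.float64(7.7), np.float64(5.2)) (np.float64(37.6), np.float64(38.5), np.float64(7.4), np.float64(5.5)) (np.float64(35.1), np.float64(36.0), np.float64(7.1), np.float64(5.1)) (np.float64(32.6), np.float64(33.4), np.float64(7.1), np.float64(5.9)) (np.float64(30.1), np.float64(30.9), np.float64(7.6), np.float64(5.1)) (np.float64(29.1), np.float64(30.1), np.float64(8.6), np.float64(6.2)) t 18.3917
```

View pics/p01.png

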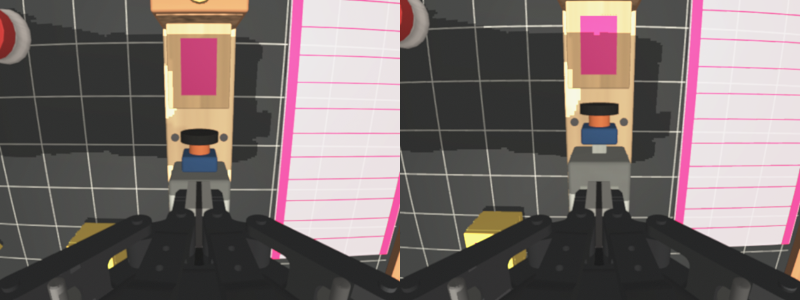

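Left half is at trigger contact and right half is part-way through the pull. The jaw has advanced: the blue head is at about (599,133) and the orange sleeve is still fully out at (599,120). I'll finish this pull and measure the jaw parts from the depth cloud.

```bash
cat >> h.py <<'E'
def jawmeas(c):
    P=cloud(c); h=cv2.cvtColor(c['image'],cv2.COLOR_BGR2HSV).astype(int); H,S,V=h[...,0],h[...,1],h[...,2]
    x0=628; reg=(abs(P[...,0]-x0)<9)&(P[...,1]>40)&(P[...,1]<150)
    out={}
    for n,m in(('blue',(H>95)&(H<125)&(S>110)&(P[...,2]>50)),('orange',(H>4)&(H<18)&(S>170)&(P[...,2]>43)&(P[...,2]<56)&(abs(P[...,0]-x0)<6)),('black',(V<45)&(P[...,2]>50)&(P[...,2]<61)),('mag',(H>140)&(H<174)&(S>100)&(P[...,2]>57))):
        m=m&reg; y=P[...,1][m]
        if len(y)>5: out[n]=(len(y),)+tuple(np.percentile(y,[3,97]).round(1))
    return out
E
python3 - <<'E'
from rig import bot
from h import *
for n in('p0','p1'): print(n,jawmeas(load(n)))
pull(bot,bot.read_state()['ee_pos'][1]-1,18,lim=26); print(jawmeas(grab(bot,'wrist','p2')))
bot.servo_line([X,49,Z],speed=120); print(jawmeas(grab(bot,'wrist','p3')),bot.read_state()['clock'],bot.read_state()['ft_force'])
E
```

```text
p0 {'blue': (880, np.float64(40.5), np.float64(52.7)), 'orange': (302, np.float64(53.4), np.float64(60.4)), 'black': (512, np.float64(64.0), np.float64(70.8)), 'mag': (3615, np.float64(104.3), np.float64(141.2))}
p1 {'blue': (924, np.float64(49.2), np.float64(61.5)), 'orange': (289, np.float64(62.4), np.float64(70.1)), 'black': (511, np.float64(72.9), np.float64(79.8)), 'mag': (3804, np.float64(103.6), np.float64(141.2))}
(np.float64(26.6), np.float64(27.8), np.float64(9.6), np.float64(7.3)) (np.float64(24.1), np.float64(25.3), np.float64(10.0), np.float64(6.8)) (np.float64(21.6), np.float64(22.8), np.float64(10.3), np.float64(8.2)) (np.float64(19.1), np.float64(21.4), np.float64(17.6), np.float64(6.3)) (18, np.float64(21.2), np.float64(23.4), np.float64(5.9)) t 19.6917
{'blue': (945, np.float64(55.9), np.float64(68.1)), 'orange': (295, np.float64(69.1), np.float64(78.0)), 'black': (456, np.float64(79.8), np.float64(85.5)), 'mag': (3890, np.float64(103.7), np.float64(141.2))}
{'blue': (889, np.float64(56.5), np.float64(68.5)), 'orange': (279, np.float64(69.1), np.float64(76.4)), 'black': (508, np.float64(79.8), np.float64(86.7)), 'mag': (3614, np.float64(104.4), np.float64(141.5))} 20.2 [-0.66717822 -0.80860013 -0.46785945]
```

```bash
cat > p2.py <<'E'
from rig import bot
from h import *
import sys
def fine(ya,tag,ylo=18,target=6.4):
    y=ya;i=0
    while y>ylo:
        y-=1.2; bot.servo_line([X,y,Z],down(0.008),speed=15,until_force=28); s=bot.read_state()
        m=jawmeas(grab(bot,'wrist',tag)); g=m['black'][1]-m['blue'][2]
        print(round(y,1),s['ee_pos'][1].round(1),s['ft_force'].round(1),'gap',g.round(1),m['blue'][1:],m['black'][1:],'mag',m['mag'][1:],round(s['clock'],1))
        if g<=target: print('TARGET'); return True
        if s['ft_force'][1]>23: print('END'); return False
    return False
E
python3 - <<'E'
from p2 import *
pull(bot,46,30,step=8)
fine(30,'q')
E
```

```text
(38, np.float64(37.7), np.float64(6.2), np.float64(3.4)) (30, np.float64(29.9), np.float64(7.2), np.float64(4.8)) t 20.975
28.8 29.1 [-1.7 10.   5.6] gap 11.7 (np.float64(64.6), np.float64(76.8)) (np.float64(88.5), np.float64(94.2)) mag (np.float64(106.2), np.float64(143.7)) 21.2
27.6 28.1 [-0.3 11.4  6.3] gap 12.0 (np.float64(65.3), np.float64(77.4)) (np.float64(89.4), np.float64(95.0)) mag (np.float64(107.0), np.float64(144.3)) 21.5
26.4 27.0 [ 0.2 11.5  6.9] gap 11.9 (np.float64(66.5), np.float64(78.2)) (np.float64(90.1), np.float64(95.7)) mag (np.float64(108.0), np.float64(145.6)) 21.8
25.2 25.8 [ 0.  12.6  6.4] gap 11.3 (np.float64(67.2), np.float64(79.0)) (np.float64(90.3), np.float64(96.0)) mag (np.float64(108.1), np.float64(145.3)) 22.1
24.0 24.7 [-0.8 12.   7.2] gap 10.4 (np.float64(68.0), np.float64(79.8)) (np.float64(90.2), np.float64(95.9)) mag (np.float64(108.0), np.float64(145.4)) 22.4
22.8 23.6 [ 0.2 13.3  6.3] gap 9.5 (np.float64(68.9), np.float64(80.6)) (np.float64(90.1), np.float64(96.1)) mag (np.float64(108.1), np.float64(145.5)) 22.7
21.6 22.5 [ 0.8 13.8  6.8] gap 8.9 (np.float64(69.8), np.float64(81.4)) (np.float64(90.3), np.float64(95.9)) mag (np.float64(107.9), np.float64(144.5)) 23.0
20.4 21.4 [ 0.1 14.7  6.3] gap 8.0 (np.float64(70.3), np.float64(82.2)) (np.float64(90.2), np.float64(96.1)) mag (np.float64(107.7), np.float64(143.3)) 23.3
19.2 21.2 [ 0.7 21.2  6.2] gap 7.9 (np.float64(70.7), np.float64(82.2)) (np.float64(90.1), np.float64(96.1)) mag (np.float64(108.0), np.float64(143.4)) 23.6
18.0 21.1 [ 0.8 27.8  6.6] gap 7.5 (np.float64(70.6), np.float64(82.5)) (np.float64(90.0), np.float64(96.0)) mag (np.float64(107.9), np.float64(143.4)) 23.9
END
```

Run:
```python
from p2 import *
bot.servo_line([X,19.2,Z],down(0.008),speed=15); bot.dwell(0.5)
c=grab(bot,'wrist','f'); s=bot.read_state(); print(jawmeas(c),s['ee_pos'],s['ft_force'],s['clock'])
i=c['image']; t=grab(bot,'top','ft')['image']
cv2.imwrite('pics/fin.png',np.hstack([cv2.resize(i[0:300,220:420],(400,600),interpolation=cv2.INTER_CUBIC),cv2.resize(t[60:420,80:560],(400,300)) if 0 else cv2.copyMakeBorder(cv2.resize(t[60:420,80:560],(400,300)),0,300,0,0,cv2.BORDER_CONSTANT)]))
```

```text
{'blue': (949, np.float64(70.7), np.float64(82.5)), 'orange': (173, np.float64(83.8), np.float64(88.7)), 'black': (461, np.float64(90.1), np.float64(96.1)), 'mag': (3648, np.float64(108.0), np.float64(143.3))} [628.93068162  21.23936647 127.95918921] [ 0.15351426 21.17130667  6.81817814] 24.775
```

View pics/fin.png

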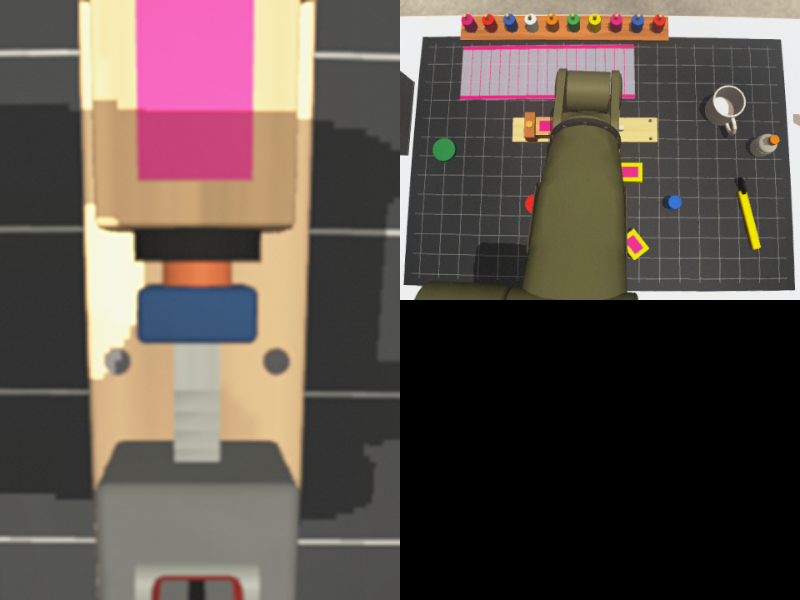

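The pad presses the box at about row 230 of the crop. About 6 mm of orange still shows (rows 262–287), so the sleeve is roughly 4 mm in, and the trigger is held fully pulled. The objects visible in the top view have not moved.

```bash
python3 -c "
from rig import bot
print(bot.finish_job())"
```

```text
the job is handed in; nothing more can be done
None
```

The job is handed in: the box is clamped against the fixed jaw, the orange sleeve is about 4 of its 10 mm in (a little under half), and the trigger is held fully pulled.

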